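Find the tin with the check weight by feel and hold it up

TASK

The scale's brass check weight is shut in one of the three identical green tins, so that tin is clearly the heaviest. Lift them to feel which it is, stand the two lighter tins gently, upright and let go, on the floor of the wooden crate, and finish holding the heaviest one up in the gripper, upright and still, with at least 15 cm of clear air between it and the bench. Do not drop or tip over any tin, and leave the tomato, the spice jar, the timer and the garlic where they are.

Things in the scene. Friction and masses are not known exactly. Their poses are not given: they have to be found in the camera images.
- tin_a_centre (a point): a closed upright round tin, green body and plain steel lid (the lid does not come off), 56 mm across (lid and bead up to 59 mm) and 100 mm tall; one of three that look exactly alike. This point is its centre, half-way up; its z axis points up through the lid. Which of the three holds the check weight changes from one start to the next: with its contents that one weighs 0.45 to 0.55 kg, each of the other two 0.13 to 0.32 kg. The contents shift by a few mm inside
- tin_b_centre (a point): a closed upright round tin, green body and plain steel lid (the lid does not come off), 56 mm across (lid and bead up to 59 mm) and 100 mm tall; one of three that look exactly alike. This point is its centre, half-way up; its z axis points up through the lid. Which of the three holds the check weight changes from one start to the next: with its contents that one weighs 0.45 to 0.55 kg, each of the other two 0.13 to 0.32 kg. The contents shift by a few mm inside
- tin_c_centre (a point): a closed upright round tin, green body and plain steel lid (the lid does not come off), 56 mm across (lid and bead up to 59 mm) and 100 mm tall; one of three that look exactly alike. This point is its centre, half-way up; its z axis points up through the lid. Which of the three holds the check weight changes from one start to the next: with its contents that one weighs 0.45 to 0.55 kg, each of the other two 0.13 to 0.32 kg. The contents shift by a few mm inside
- tin_a: the body of tin a, the same tin as tin_a_centre; origin at the centre of its underside
- tin_b: the body of tin b, the same tin as tin_b_centre; origin at the centre of its underside
- tin_c: the body of tin c, the same tin as tin_c_centre; origin at the centre of its underside
- crate: a low open wooden crate with slatted sides, fixed to the bench, 200 x 260 mm outside and 60 mm high, walls 9 mm, floor top 9 mm above the bench. Origin at the centre of its underside; x along its short side, y along its long side, z up
- bench: the work bench; its top is the plane z = 0, on which everything stands. Origin on the floor beneath it
- tomato: a loose red tomato, 65 mm, standing near the work, to be left alone; origin at its underside
- spice_jar: a loose spice jar with a dark cap, 45 mm across, 105 mm tall, standing near the work, to be left alone; origin at its underside
- timer: a loose white kitchen timer with a red grip, 68 mm across, 65 mm tall, standing near the work, to be left alone; origin at its underside
- garlic: a loose garlic bulb, 60 mm, standing near the work, to be left alone; origin at its underside

How it is judged (in metres and radians):
On the way, in this order (a step that is already met when the one before it is completed fails the run):
1. a lighter tin stands let go in the crate (((contact force between tin_a and crate between 0.4 and 3.7 N and height (world z) of tin_a_centre below 0.078 m and angle between tin_a_centre's own z axis and vertical below 0.15 rad and x of tin_a_centre in the frame of crate between -0.092 and 0.092 m and y of tin_a_centre in the frame of crate between -0.122 and 0.122 m and linear speed of tin_a below 0.03 m/s and contact force between tin_a and the fingers below 0.1 N) or (contact force between tin_b and crate between 0.4 and 3.7 N and height (world z) of tin_b_centre below 0.078 m and angle between tin_b_centre's own z axis and vertical below 0.15 rad and x of tin_b_centre in the frame of crate between -0.092 and 0.092 m and y of tin_b_centre in the frame of crate between -0.122 and 0.122 m and linear speed of tin_b below 0.03 m/s and contact force between tin_b and the fingers below 0.1 N) or (contact force between tin_c and crate between 0.4 and 3.7 N and height (world z) of tin_c_centre below 0.078 m and angle between tin_c_centre's own z axis and vertical below 0.15 rad and x of tin_c_centre in the frame of crate between -0.092 and 0.092 m and y of tin_c_centre in the frame of crate between -0.122 and 0.122 m and linear speed of tin_c below 0.03 m/s and contact force between tin_c and the fingers below 0.1 N))), for 0.2 s.
2. both lighter tins stand let go in the crate ((((contact force between tin_b and crate between 0.4 and 3.7 N and height (world z) of tin_b_centre below 0.078 m and angle between tin_b_centre's own z axis and vertical below 0.15 rad and x of tin_b_centre in the frame of crate between -0.092 and 0.092 m and y of tin_b_centre in the frame of crate between -0.122 and 0.122 m and linear speed of tin_b below 0.03 m/s and contact force between tin_b and the fingers below 0.1 N) and (contact force between tin_c and crate between 0.4 and 3.7 N and height (world z) of tin_c_centre below 0.078 m and angle between tin_c_centre's own z axis and vertical below 0.15 rad and x of tin_c_centre in the frame of crate between -0.092 and 0.092 m and y of tin_c_centre in the frame of crate between -0.122 and 0.122 m and linear speed of tin_c below 0.03 m/s and contact force between tin_c and the fingers below 0.1 N)) or ((contact force between tin_a and crate between 0.4 and 3.7 N and height (world z) of tin_a_centre below 0.078 m and angle between tin_a_centre's own z axis and vertical below 0.15 rad and x of tin_a_centre in the frame of crate between -0.092 and 0.092 m and y of tin_a_centre in the frame of crate between -0.122 and 0.122 m and linear speed of tin_a below 0.03 m/s and contact force between tin_a and the fingers below 0.1 N) and (contact force between tin_c and crate between 0.4 and 3.7 N and height (world z) of tin_c_centre below 0.078 m and angle between tin_c_centre's own z axis and vertical below 0.15 rad and x of tin_c_centre in the frame of crate between -0.092 and 0.092 m and y of tin_c_centre in the frame of crate between -0.122 and 0.122 m and linear speed of tin_c below 0.03 m/s and contact force between tin_c and the fingers below 0.1 N)) or ((contact force between tin_a and crate between 0.4 and 3.7 N and height (world z) of tin_a_centre below 0.078 m and angle between tin_a_centre's own z axis and vertical below 0.15 rad and x of tin_a_centre in the frame of crate between -0.092 and 0.092 m and y of tin_a_centre in the frame of crate between -0.122 and 0.122 m and linear speed of tin_a below 0.03 m/s and contact force between tin_a and the fingers below 0.1 N) and (contact force between tin_b and crate between 0.4 and 3.7 N and height (world z) of tin_b_centre below 0.078 m and angle between tin_b_centre's own z axis and vertical below 0.15 rad and x of tin_b_centre in the frame of crate between -0.092 and 0.092 m and y of tin_b_centre in the frame of crate between -0.122 and 0.122 m and linear speed of tin_b below 0.03 m/s and contact force between tin_b and the fingers below 0.1 N)))), for 0.2 s.
At the end, for the whole second after the job is handed in: Two tins stand upright (0.15 rad), still and released on the crate floor, each pressing on it with under 3.7 N, so the lighter two; the third is gripped, still, within 0.35 rad of upright, its centre over 0.20 m above the bench (underside 0.15 m), touching no bench, crate or tin ((((contact force between tin_b and crate between 0.4 and 3.7 N and height (world z) of tin_b_centre below 0.078 m and angle between tin_b_centre's own z axis and vertical below 0.15 rad and x of tin_b_centre in the frame of crate between -0.092 and 0.092 m and y of tin_b_centre in the frame of crate between -0.122 and 0.122 m and linear speed of tin_b below 0.03 m/s and contact force between tin_b and the fingers below 0.1 N) and (contact force between tin_c and crate between 0.4 and 3.7 N and height (world z) of tin_c_centre below 0.078 m and angle between tin_c_centre's own z axis and vertical below 0.15 rad and x of tin_c_centre in the frame of crate between -0.092 and 0.092 m and y of tin_c_centre in the frame of crate between -0.122 and 0.122 m and linear speed of tin_c below 0.03 m/s and contact force between tin_c and the fingers below 0.1 N) and height (world z) of tin_a_centre above 0.2 m and contact force between tin_a and the fingers above 1 N and angle between tin_a_centre's own z axis and vertical below 0.35 rad and linear speed of tin_a below 0.05 m/s and contact force between tin_a and crate below 0.1 N and contact force between tin_a and bench below 0.1 N and contact force between tin_a and tin_b below 0.1 N and contact force between tin_a and tin_c below 0.1 N) or ((contact force between tin_a and crate between 0.4 and 3.7 N and height (world z) of tin_a_centre below 0.078 m and angle between tin_a_centre's own z axis and vertical below 0.15 rad and x of tin_a_centre in the frame of crate between -0.092 and 0.092 m and y of tin_a_centre in the frame of crate between -0.122 and 0.122 m and linear speed of tin_a below 0.03 m/s and contact force between tin_a and the fingers below 0.1 N) and (contact force between tin_c and crate between 0.4 and 3.7 N and height (world z) of tin_c_centre below 0.078 m and angle between tin_c_centre's own z axis and vertical below 0.15 rad and x of tin_c_centre in the frame of crate between -0.092 and 0.092 m and y of tin_c_centre in the frame of crate between -0.122 and 0.122 m and linear speed of tin_c below 0.03 m/s and contact force between tin_c and the fingers below 0.1 N) and height (world z) of tin_b_centre above 0.2 m and contact force between tin_b and the fingers above 1 N and angle between tin_b_centre's own z axis and vertical below 0.35 rad and linear speed of tin_b below 0.05 m/s and contact force between tin_b and crate below 0.1 N and contact force between tin_b and bench below 0.1 N and contact force between tin_b and tin_a below 0.1 N and contact force between tin_b and tin_c below 0.1 N) or ((contact force between tin_a and crate between 0.4 and 3.7 N and height (world z) of tin_a_centre below 0.078 m and angle between tin_a_centre's own z axis and vertical below 0.15 rad and x of tin_a_centre in the frame of crate between -0.092 and 0.092 m and y of tin_a_centre in the frame of crate between -0.122 and 0.122 m and linear speed of tin_a below 0.03 m/s and contact force between tin_a and the fingers below 0.1 N) and (contact force between tin_b and crate between 0.4 and 3.7 N and height (world z) of tin_b_centre below 0.078 m and angle between tin_b_centre's own z axis and vertical below 0.15 rad and x of tin_b_centre in the frame of crate between -0.092 and 0.092 m and y of tin_b_centre in the frame of crate between -0.122 and 0.122 m and linear speed of tin_b below 0.03 m/s and contact force between tin_b and the fingers below 0.1 N) and height (world z) of tin_c_centre above 0.2 m and contact force between tin_c and the fingers above 1 N and angle between tin_c_centre's own z axis and vertical below 0.35 rad and linear speed of tin_c below 0.05 m/s and contact force between tin_c and crate below 0.1 N and contact force between tin_c and bench below 0.1 N and contact force between tin_c and tin_a below 0.1 N and contact force between tin_c and tin_b below 0.1 N))); the arm keeps its last pose, push and grip.
It fails at once if a tin is tipped over (leans more than 0.8 rad) (angle between any of tin_a_centre, tin_b_centre, tin_c_centre's own z axis and vertical above 0.8 rad).
It fails at once if a tin is dropped or thrown (flies free of the fingers faster than 0.8 m/s) ((linear speed of tin_a above 0.8 m/s and contact force between tin_a and the fingers below 0.05 N) or (linear speed of tin_b above 0.8 m/s and contact force between tin_b and the fingers below 0.05 N) or (linear speed of tin_c above 0.8 m/s and contact force between tin_c and the fingers below 0.05 N)).
It fails at once if the tomato, spice jar, timer or garlic is shifted by more than 30 mm (distance of any of tomato, spice_jar, timer, garlic from where it was at the start of the episode above 0.03 m).
It also fails if it takes over 72 s, if anything falls off the work surface, if the arm or the gripper's body presses on something with over 40 N, if the wrist force passes 120 N, or if a joint passes its speed limit or range.

ROBOT

A 6-joint arm with a two-finger parallel gripper is mounted at the origin on a cart in front of the work surface, level with it; the furniture and walls round the work are solid. World frame = base frame: x ahead of the robot, y to its left, z up, the work surface at z = 0. Lengths are in mm, angles in degrees, forces in N, time in s.
With the tool pointing down it reaches from about 350 to 800 mm from the base axis. Payload 7.3 kg.
Tool frame: the origin (TCP) lies midway between the tips of the shut fingers; the grasp point (between the pads) lies 19 mm behind it (env.grasp_offset is the distance from the TCP to the grasp point, in mm); z points along the fingers, y is the direction in which the jaws open and shut (so a half turn about z gives the same grasp; the last joint's range is limited). The gripper opens to 85 mm and grips with 20 to 120 N. Pads are 22 mm wide; open, the fingers measure 114 mm over their backs; the gripper's body (76 mm by 85 mm) begins 54 mm behind the grasp point. The pads swing forward as they close: fully open they stand 13 mm farther back than shut.
Start: joints at [59.072, 19.595, 87.324, -0, 73.075, -8.365], TCP at [201.43, 484.841, 231.322] pointing down, gripper open.
Joint ranges: [-145.02, 145.02], [-44.19, 115.74], [2.07, 154.8], [-57.11, 237.11], [16.16, 152.29], [-177.93, 177.93]. Speed limits (degrees/s): [147.25, 147.25, 180, 180, 180, 180].

INTERFACE

Orientations are given as a 3x3 rotation matrix whose columns are the frame's x, y, z axes.
In Python, from rig import status, viewer, job_done, env gives the robot as it stands.
- The arm moves only by the tool carry_out, never from a script. Its argument "motion" is a list of rows, each a list of 7 numbers: the turn, a rotation vector about the tool's x, y, z in units of 6 degrees (1.0 is 6 degrees), then the shift along the tool's x, y, z in units of 40 mm (1.0 is 40 mm), then the gripper's target within -1 to 1 (fully open at 1, half-way at 0, shut at -1). In form: [[wx, wy, wz, tx, ty, tz, grip], ...]. A call has 1 to 8 rows; each row is the pose to reach, as a shift and turn from the pose commanded when the call began, along the tool's axes at that moment; what a row does not reach only later rows make up. A row lasts 1/12 s, in which the tool goes at most 41.7 mm and 7.16 degrees, less where a joint would pass 70% of its speed; a pose out of reach is approached as far as the arm can. A call with a gripper value outside its range is refused whole. The fingers move at their own pace and stop on an object; "newtons" is the grip in N (left out, the last holds). Time passes only in rows, so rows that repeat a pose let the fingers close. It gives the time, the measured TCP pose, the force and the opening at its end, in the units of the state.
- status.sense(): the state, without advancing time (a new reading comes with each control period).
- viewer.capture(name): name is "scene" or "top" or "wrist"; returns the picture (400x640x3 uint8, red, green, blue); there is no depth.
- viewer.camera_info(name): a dict with "K" (3x3 intrinsics, pixels), "extrinsics" (4x4, takes a point from camera to world coordinates). Camera axes: x right, y down, z forward; pixel columns grow to the right and rows downward; lengths in mm; the calibration is good to about 2 mm. A picture is of the moment at which its call begins: read the wrist's pose just before it. camera_info takes no time and is no camera call; for the wrist camera it gives the pose at the moment of the call.
- job_done(): hands the job in, once; it reports no verdict.
The state is a dict: "clock": time; "joint_positions": joint angles; "joint_velocities": joint speeds; "effort": joint torques, N m; "tool_pos": TCP position; "eef_rot": TCP orientation; "force": force on the tool from outside, world axes, zero at the start; "torque": the same for the moment, N m; "gripper_width": finger opening in mm.
Only numpy, scipy, OpenCV 4.12 (cv2) and the standard library are available. Lean on these libraries where they do the work, as an engineer would, in place of code of your own. Each camera call takes 0.05 s, during which the arm holds its last target.

## Working session

There is one attempt and no reset: what is moved stays moved. The work goes in short steps, Python scripts to look and compute and a tool call to move; the robot and the scene stay as the last step left them, time stands still between calls to the robot, and variables do not carry over. Pictures are saved under pics/ and viewed, and the job is handed in when it is done.

Besides the shell and the picture viewer there is one more tool, called after "Request:" by a JSON object that holds its "fn" and its "kwargs". carry_out: Moves the arm, as the interface text tells. Its arguments: {"type":"object","properties":{"motion":{"type":"array","items":{"type":"array","items":{"type":"number"}}},"newtons":{"type":"number"}},"required":["motion"]}

```bash
ls; mkdir -p pics; python3 - <<'E'
from rig import status, viewer, env
import cv2,numpy as np
s=status.sense()
for k,v in s.items(): print(k,np.round(v,3).tolist())
for n in("scene","top","wrist"):
    i=viewer.camera_info(n);print(n,np.round(i['K'],1).tolist(),np.round(i['extrinsics'],3).tolist())
    cv2.imwrite(f'pics/{n}0.png',viewer.capture(n)[:,:,::-1])
E
```

```text
pics
clock 0.0
joint_positions [59.074, 19.636, 87.376, 0.001, 73.077, -8.365]
joint_velocities [-0.011, 0.055, -0.084, 0.116, 0.046, -0.028]
effort [-0.0, -43.367, -24.601, 0.0, 0.008, -0.0]
tool_pos [201.192, 484.481, 230.636]
eef_rot [[-0.923, 0.384, -0.001], [0.384, 0.923, -0.001], [0.0, -0.002, -1.0]]
force [-0.194, -0.371, -0.728]
torque [-0.004, 0.026, 0.007]
gripper_width 85.567
scene [[380.4, 0.0, 322.0], [0.0, 380.4, 199.5], [0.0, 0.0, 1.0]] [[-0.841, -0.374, 0.392, -45.839], [-0.541, 0.555, -0.631, 990.143], [0.018, -0.743, -0.669, 713.973], [0.0, 0.0, 0.0, 1.0]]
top [[379.6, 0.0, 322.7], [0.0, 379.6, 202.3], [0.0, 0.0, 1.0]] [[-0.026, -0.981, 0.194, 271.613], [-1.0, 0.022, -0.022, -42.797], [0.017, -0.195, -0.981, 1252.236], [0.0, 0.0, 0.0, 1.0]]
wrist [[294.4, 0.0, 318.0], [0.0, 294.4, 202.3], [0.0, 0.0, 1.0]] [[0.384, 0.892, 0.238, 141.463], [0.923, -0.371, -0.101, 509.199], [-0.002, 0.259, -0.966, 373.301], [0.0, 0.0, 0.0, 1.0]]
```

View pics/scene0.png

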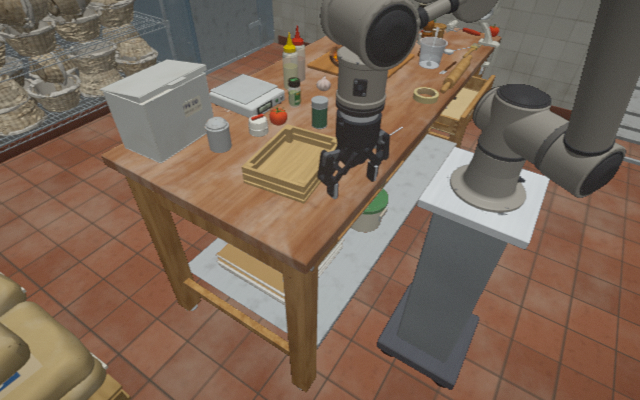

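View pics/top0.png

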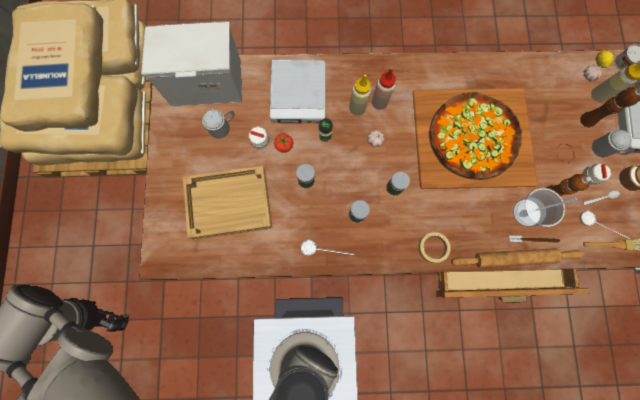

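View pics/wrist0.png

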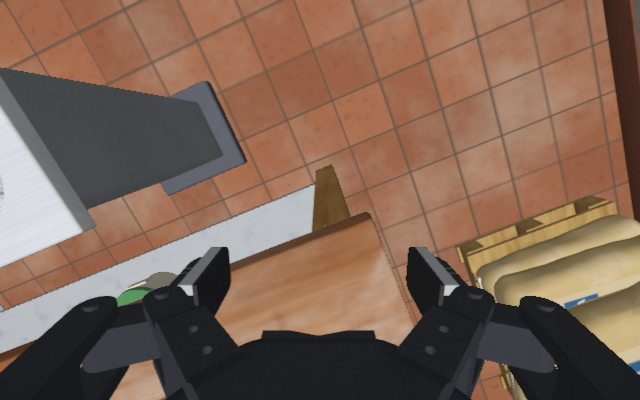

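Top view: the tin lids are at about (306,176), (399,183) and (359,211), and the crate is centred near (227,201). The tomato is at (284,142), the timer at (258,138), the jar at (326,128) and the garlic at (375,138). Next I'll measure these properly.

```bash
cat > h.py <<'E'
import numpy as np,cv2
from rig import viewer,status
def ray(info,uv,z):
    K=info['K'];E=np.array(info['extrinsics'])
    d=E[:3,:3]@np.linalg.solve(np.array(K),[uv[0],uv[1],1.]);o=E[:3,3]
    return o+d*(z-o[2])/d[2]
def proj(info,p):
    E=np.array(info['extrinsics']);c=E[:3,:3].T@(np.array(p)-E[:3,3]);q=np.array(info['K'])@c;return q[:2]/q[2]
E
python3 - <<'E'
from h import *
im=cv2.imread('pics/top0.png');hsv=cv2.cvtColor(im,cv2.COLOR_BGR2HSV);i=viewer.camera_info('top')
for n,(u,v) in dict(A=(306,176),B=(399,183),C=(359,211)).items():
    m=((hsv[:,:,1]<60)&(hsv[:,:,2]>70)).astype(np.uint8)
    m2=np.zeros_like(m);m2[v-16:v+17,u-16:u+17]=m[v-16:v+17,u-16:u+17]
    k,l,st,c=cv2.connectedComponentsWithStats(m2);j=1+np.argmax(st[1:,4])
    cs,_=cv2.findContours((l==j).astype(np.uint8),0,2);(cc,r)=cv2.minEnclosingCircle(cs[0])
    print(n,st[j],c[j],cc,r,np.round(ray(i,c[j],100)),np.round(ray(i,cc,100)))
for n,uv,z in [('tomato',(284,142),30),('jar',(326,128),60),('timer',(258,138),40),('garlic',(375,138),30),('spoon',(309,248),5)]: print(n,np.round(ray(i,uv,z)))
for uv in [(183,179),(265,167),(271,226),(188,237)]: print('crate',np.round(ray(i,uv,60)))
cr=cv2.resize(im[110:260,170:420],None,fx=3.2,fy=3.2,interpolation=cv2.INTER_CUBIC);cv2.imwrite('pics/c.png',cr)
E
```

```text
A [296 164  19  19 287] [305.1533101  173.04878049] (305.5, 173.0) 9.708344459533691 [595. -16. 100.] [595. -17. 100.]
B [390 172  20  19 289] [399.60553633 180.92387543] (399.6853942871094, 181.0842742919922) 9.745997428894043 [ 563. -312.  100.] [ 562. -312.  100.]
C [350 200  20  20 289] [359.42560554 209.48096886] (359.375, 209.7708282470703) 9.91564655303955 [ 475. -181.  100.] [ 474. -181.  100.]
tomato [725.  56.  30.]
jar [760. -87.  60.]
timer [737. 142.  40.]
garlic [ 733. -254.   30.]
spoon [367. -22.   5.]
crate [594. 379.  60.]
crate [629. 115.  60.]
crate [435.  96.  60.]
crate [407. 355.  60.]
```

View pics/c.png

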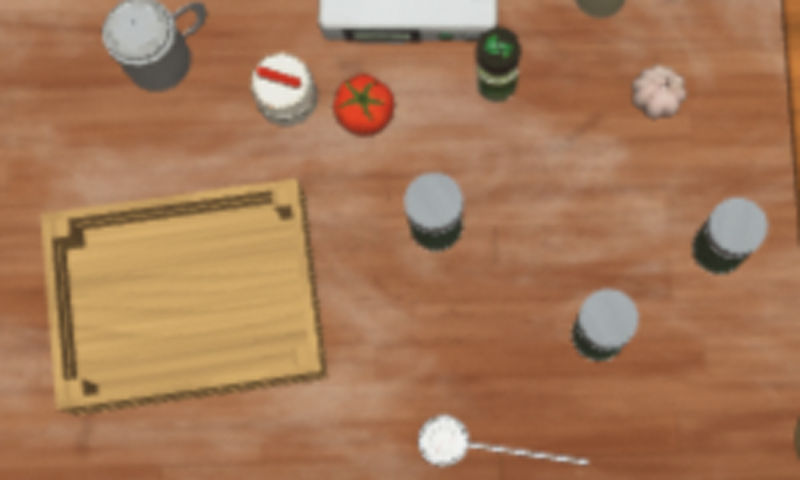

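```bash
cat >> h.py <<'E'
from scipy.spatial.transform import Rotation as R
RT=np.array([[0,1,0],[1,0,0],[0,0,-1.]])
def go(x,y,z,Rt=RT):
    s=status.sense();p=np.array(s['tool_pos']);Rc=np.array(s['eef_rot'])
    w=R.from_matrix(Rc.T@Rt).as_rotvec(degrees=True)/6; t=Rc.T@(np.array([x,y,z])-p)/40
    print('turn',np.round(w,2),'shift',np.round(t,2),'at',np.round(p,1),'t',s['clock'],'w',s['gripper_width'],'F',np.round(s['force'],2))
E
python3 - <<'E'
from h import *
i=viewer.camera_info('top')
P=[ray(i,(170+a/3.2,110+b/3.2),60)[:2] for a,b in[(42,214),(298,180),(325,374),(58,410)]]
print(np.round(P)); print(cv2.minAreaRect(np.array(P,np.float32)))
go(595,-17,230)
E
```

```text
[[601. 379.]
 [632. 121.]
 [432.  94.]
 [403. 354.]]
((516.953857421875, 236.27325439453125), (201.1958465576172, 262.8182373046875), 6.724514484405518)
turn [-1.000e-02  0.000e+00  1.124e+01] shift [-13.9   -7.8    0.03] at [201.3 484.6 230.8] t 0.15 w 85.43206366813038 F [-0.62 -1.08  0.2 ]
```

Request:
{"fn": "carry_out", "kwargs": {"motion": [[0,0,1.0,-1,-0.56,0,1],[0,0,2.0,-2,-1.12,0,1],[0,0,3.0,-3,-1.7,0,1],[0,0,4.0,-4,-2.25,0,1],[0,0,5.0,-5,-2.8,0,1],[0,0,6.0,-6,-3.4,0,1],[0,0,7.0,-7,-3.95,0,1],[0,0,8.0,-8,-4.5,0,1]]}}

```text
clock: 0.82
tool_pos: [407.5, 220.5, 231.3]
eef_rot: [[-0.328, 0.945, -0.0], [0.945, 0.328, 0.0], [0.0, 0.0, -1.0]]
force: [1.0, 0.3, 0.1]
gripper_width: 85.5
```

```bash
python3 -c "
from h import *
go(595,-17,230)"
```

```text
turn [ 0.   -0.    3.19] shift [-7.15  2.48  0.03] at [407.5 220.5 231.3] t 0.8167 w 85.53216618165304 F [0.97 0.3  0.1 ]
```

Request:
{"fn": "carry_out", "kwargs": {"motion": [[0,0,0.8,-1,0.35,0,1],[0,0,1.6,-2,0.7,0,1],[0,0,2.4,-3,1.05,0,1],[0,0,2.9,-4,1.4,0,1],[0,0,2.9,-5,1.7,0,1],[0,0,2.9,-5.6,2,0,1],[0,0,2.9,-5.6,2,0,1],[0,0,2.9,-5.6,2,0,1]]}}

```text
clock: 1.48
tool_pos: [557.1, 36.5, 230.3]
eef_rot: [[-0.033, 0.999, -0.002], [0.999, 0.033, 0.0], [0.0, -0.002, -1.0]]
force: [0.2, 1.0, 0.3]
gripper_width: 85.7
```

```bash
python3 -c "
from h import *
go(595,-17,230)
i=viewer.camera_info('wrist');im=viewer.capture('wrist')[:,:,::-1];cv2.imwrite('pics/w1.png',im)
t=viewer.camera_info('top');cv2.imwrite('pics/s1.png',viewer.capture('scene')[:,:,::-1])
np.save('w1.npy',np.array(i['extrinsics']))
print(proj(i,[595,-17,100]),status.sense()['clock'])
"
```

```text
turn [-0.02 -0.    0.31] shift [-1.37  0.9   0.01] at [557.1  36.5 230.3] t 1.4833 w 85.74274635809533 F [0.19 0.99 0.33]
[353.96426061 246.99084699] 1.5833
```

View pics/w1.png

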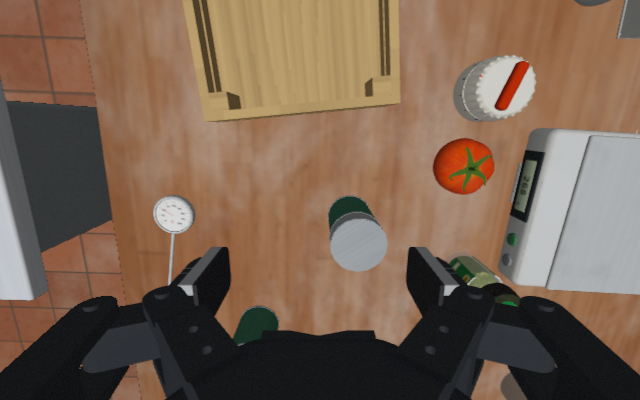

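View pics/s1.png

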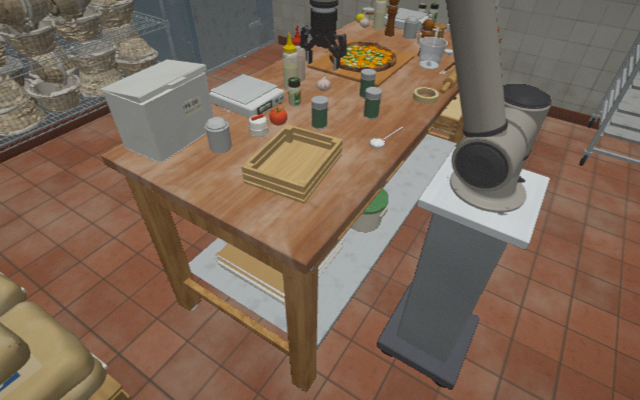

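Wrist view: tin A's lid is centred near (358,244), about 4 px from the prediction. The scene view shows all three tins at (319,110), (368,83) and (373,101). I'll refine all three from these views.

```bash
python3 - <<'E'
from h import *
K=viewer.camera_info('wrist')['K'];i=dict(K=K,extrinsics=np.load('w1.npy'))
im=cv2.imread('pics/w1.png');hsv=cv2.cvtColor(im,cv2.COLOR_BGR2HSV)
m=((hsv[:,:,1]<50)&(hsv[:,:,2]>90)).astype(np.uint8);m2=np.zeros_like(m);m2[205:280,320:395]=m[205:280,320:395]
cs,_=cv2.findContours(m2,0,2);c=max(cs,key=cv2.contourArea);e=cv2.fitEllipse(c);print(e,ray(i,e[0],100))
im=cv2.imread('pics/s1.png');hsv=cv2.cvtColor(im,cv2.COLOR_BGR2HSV);s=viewer.camera_info('scene')
for n,(u,v),p in [('A',(319,101),(595,-17,100)),('B',(368,76),(562,-312,100)),('C',(373,93),(474,-181,100))]:
    m=((hsv[:,:,1]<60)&(hsv[:,:,2]>70)).astype(np.uint8);m2=np.zeros_like(m);sl=(slice(v-9,v+9),slice(u-12,u+13));m2[sl]=m[sl]
    k,l,st,cc=cv2.connectedComponentsWithStats(m2);j=1+np.argmax(st[1:,4])
    print(n,st[j],cc[j],proj(s,p),np.round(ray(s,cc[j],100)))
go(595,-17,230)
E
```

```text
((358.51226806640625, 243.71722412109375), (53.57140350341797, 57.33772659301758), 62.09026336669922) [599.30732987 -13.32886234 100.        ]
A [311  96  18  14 215] [319.46976744 102.50697674] [320.58788868  99.06591823] [585.   6. 100.]
B [361  68  16  14 165] [367.86060606  74.18181818] [369.20762203  71.72210525] [ 556. -289.  100.]
C [361  86  21  15 222] [372.32882883  93.09009009] [374.15979387  90.33863398] [ 470. -158.  100.]
turn [-0.01 -0.01  0.34] shift [-1.42  0.92  0.02] at [556.1  38.3 230.9] t 1.5833 w 85.20228952506685 F [-0.74 -0.6   1.01]
```

Request:
{"fn": "carry_out", "kwargs": {"motion": [[0,0,0.3,-0.6,0.4,0,1],[0,0,0.34,-1.33,1.0,0,1],[0,0,0.34,-1.33,1.0,0.7,1],[0,0,0.34,-1.33,1.0,1.4,1],[0,0,0.34,-1.33,1.0,2,1],[0,0,0.34,-1.33,1.0,2,1],[0,0,0.34,-1.33,1.0,2,1]]}}

```text
clock: 2.17
tool_pos: [597.7, -12.6, 151.0]
eef_rot: [[-0.002, 1.0, -0.002], [1.0, 0.002, 0.001], [0.001, -0.002, -1.0]]
force: [0.5, -0.0, 0.4]
gripper_width: 85.3
```

```bash
python3 - <<'E'
from h import *
i=viewer.camera_info('wrist');im=viewer.capture('wrist')[:,:,::-1];cv2.imwrite('pics/w2.png',im);cv2.imwrite('pics/t2.png',viewer.capture('top')[:,:,::-1])
print(proj(i,[598,-14,100]))
go(598,-14,49)
E
```

```text
[317.9468859  222.27112923]
turn [0.03 0.   0.01] shift [-0.02 -0.04  2.61] at [599.4 -13.2 153.4] t 2.2667 w 85.35246243720532 F [ 0.17  0.67 -0.48]
```

View pics/w2.png

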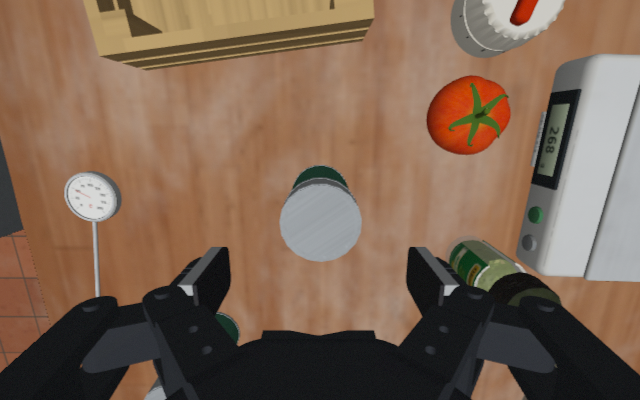

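Tin A's lid is at (320,222), centred between the fingers. Descending and gripping.

Request:
{"fn": "carry_out", "kwargs": {"motion": [[0,0,0,0,0,0.7,1],[0,0,0,0,0,1.4,1],[0,0,0,0,0,2.1,1],[0,0,0,0,0,2.6,1],[0,0,0,0,0,2.6,1],[0,0,0,0,0,2.6,-1],[0,0,0,0,0,2.6,-1],[0,0,0,0,0,2.6,-1]], "newtons": 50}}

```text
clock: 2.93
tool_pos: [600.2, -14.1, 50.1]
eef_rot: [[-0.0, 1.0, 0.004], [1.0, 0.0, -0.001], [-0.001, 0.004, -1.0]]
force: [-0.3, 0.1, 3.6]
gripper_width: 54.1
```

Request:
{"fn": "carry_out", "kwargs": {"motion": [[0,0,0,0,0,0,-1],[0,0,0,0,0,0,-1],[0,0,0,0,0,0,-1],[0,0,0,0,0,0,-1]]}}

```text
clock: 3.27
tool_pos: [600.2, -14.1, 50.1]
eef_rot: [[-0.0, 1.0, 0.005], [1.0, 0.0, -0.001], [-0.001, 0.005, -1.0]]
force: [-1.6, 0.3, 6.2]
gripper_width: 54.1
```

Request:
{"fn": "carry_out", "kwargs": {"motion": [[0,0,0,0,0,-0.2,-1],[0,0,0,0,0,-0.6,-1],[0,0,0,0,0,-1.2,-1],[0,0,0,0,0,-1.8,-1],[0,0,0,0,0,-2.4,-1],[0,0,0,0,0,-3.0,-1],[0,0,0,0,0,-3.6,-1],[0,0,0,0,0,-4,-1]]}}

```text
clock: 3.93
tool_pos: [599.3, -14.1, 211.3]
eef_rot: [[-0.0, 1.0, 0.004], [1.0, 0.0, -0.001], [-0.001, 0.004, -1.0]]
force: [1.0, 0.2, -2.2]
gripper_width: 54.0
```

Request:
{"fn": "carry_out", "kwargs": {"motion": [[0,0,0,0,0,0,-1],[0,0,0,0,0,0,-1],[0,0,0,0,0,0,-1],[0,0,0,0,0,0,-1],[0,0,0,0,0,0,-1],[0,0,0,0,0,0,-1]]}}

```text
clock: 4.43
tool_pos: [598.3, -14.0, 206.2]
eef_rot: [[0.0, 1.0, -0.002], [1.0, -0.0, 0.0], [0.0, -0.002, -1.0]]
force: [0.8, 0.9, -1.7]
gripper_width: 54.3
```

```bash
python3 - <<'E'
from h import *
F=[]
for k in range(10):
    F.append(status.sense()['force']); im=viewer.capture('wrist')
F.append(status.sense()['force'])
print(np.round(F,2)[:,2],np.mean(F,0),status.sense()['effort'])
cv2.imwrite('pics/w3.png',im[:,:,::-1])
go(525,180,210)
E
```

```text
[-1.68 -1.48 -1.78 -2.13 -1.36 -1.54 -2.02 -2.34 -1.59 -2.13 -0.74] [ 0.36165813  0.16471576 -1.70928053] [-1.87453908e-03 -5.23946786e+01 -2.54362643e+01 -1.03532275e-03
  3.93760256e-04  1.02505012e-05]
turn [ 0. -0.  0.] shift [ 4.85 -1.84 -0.07] at [598.7 -14.  207.3] t 4.9333 w 53.99204884325215 F [-0.41 -0.68 -0.74]
```

View pics/w3.png

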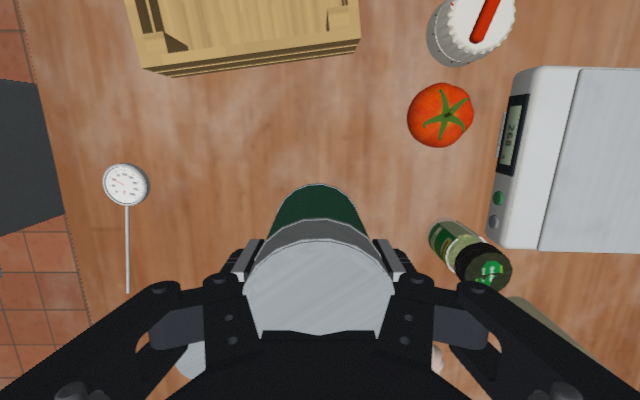

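Tin A reads about 1.7 N (0.17 kg), so it is a light one. It sits squarely in the grip, with the lid at (320,285). Carrying it to the crate.

Request:
{"fn": "carry_out", "kwargs": {"motion": [[0,0,0,0.6,-0.2,0,-1],[0,0,0,1.4,-0.5,0,-1],[0,0,0,2.2,-0.8,0,-1],[0,0,0,3.0,-1.1,0,-1],[0,0,0,3.8,-1.4,0,-1],[0,0,0,4.5,-1.65,0,-1],[0,0,0,4.95,-1.8,0,-1],[0,0,0,4.95,-1.8,0,-1]]}}

```text
clock: 5.6
tool_pos: [525.2, 187.5, 207.6]
eef_rot: [[-0.004, 1.0, -0.0], [1.0, 0.004, 0.001], [0.001, -0.0, -1.0]]
force: [-0.1, 0.3, -1.3]
gripper_width: 53.7
```

Request:
{"fn": "carry_out", "kwargs": {"motion": [[0,0,0,0,0,0,-1],[0,0,0,0,0,0,-1],[0,0,0,0,0,0,-1]]}}

```text
clock: 5.85
tool_pos: [527.1, 183.1, 207.3]
eef_rot: [[0.001, 1.0, 0.0], [1.0, -0.001, -0.0], [-0.0, 0.0, -1.0]]
force: [-0.1, 0.1, -2.7]
gripper_width: 54.1
```

```bash
python3 - <<'E'
from h import *
i=viewer.camera_info('wrist');im=viewer.capture('wrist')[:,:,::-1].copy()
c=np.array([520,239]);a=np.radians(7);Rz=np.array([[np.cos(a),-np.sin(a)],[np.sin(a),np.cos(a)]])
q=[proj(i,[*(c+Rz@np.array(v)),60]) for v in [(-100,-130),(100,-130),(100,130),(-100,130)]]
cv2.polylines(im,[np.int32(q)],True,(255,0,0));cv2.imwrite('pics/w4.png',im)
cv2.imwrite('pics/s4.png',viewer.capture('scene')[:,:,::-1])
go(527,184,60)
E
```

```text
turn [ 0.    0.   -0.01] shift [ 0.03 -0.    3.68] at [527.1 183.  207.3] t 5.95 w 54.215193381726266 F [ 0.54 -0.52 -1.85]
```

View pics/w4.png

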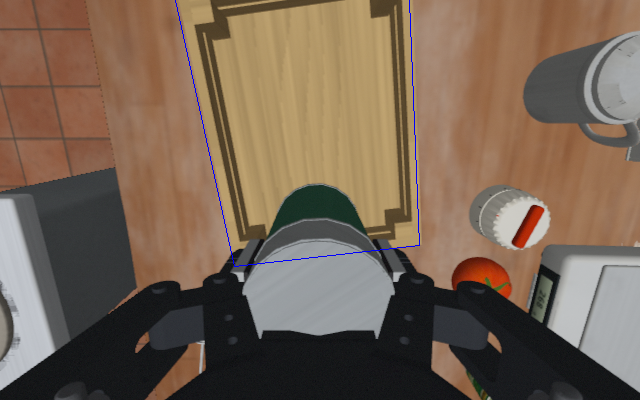

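View pics/s4.png

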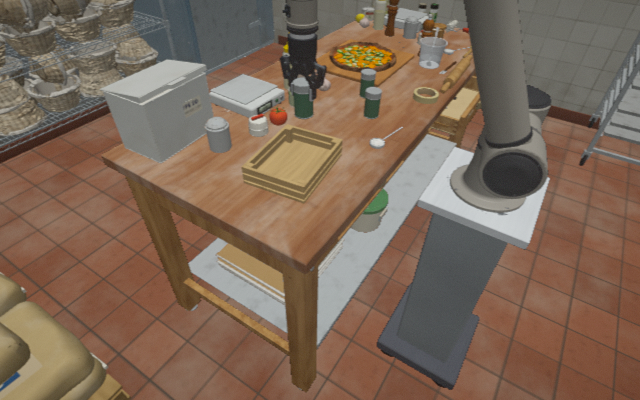

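The projected crate outline matches the rim in the wrist view, so the centre (520,239) and 7° yaw hold. Lowering.

Request:
{"fn": "carry_out", "kwargs": {"motion": [[0,0,0,0,0,0.6,-1],[0,0,0,0,0,1.4,-1],[0,0,0,0,0,2.2,-1],[0,0,0,0,0,2.9,-1],[0,0,0,0,0,3.3,-1],[0,0,0,0,0,3.5,-1],[0,0,0,0,0,3.58,-1],[0,0,0,0,0,3.6,-1]]}}

```text
clock: 6.62
tool_pos: [527.2, 183.6, 63.4]
eef_rot: [[0.001, 1.0, 0.0], [1.0, -0.001, 0.0], [0.0, 0.0, -1.0]]
force: [-0.9, -0.2, -1.3]
gripper_width: 54.0
```

Request:
{"fn": "carry_out", "kwargs": {"motion": [[0,0,0,0,0,0.02,-1],[0,0,0,0,0,0.04,-1],[0,0,0,0,0,0.06,-1],[0,0,0,0,0,0.08,-1],[0,0,0,0,0,0.08,-1],[0,0,0,0,0,0.08,-1]]}}

```text
clock: 7.12
tool_pos: [526.8, 184.1, 60.4]
eef_rot: [[-0.0, 1.0, 0.0], [1.0, 0.0, 0.0], [0.0, 0.0, -1.0]]
force: [0.8, -0.3, -2.1]
gripper_width: 53.8
```

Request:
{"fn": "carry_out", "kwargs": {"motion": [[0,0,0,0,0,0.02,-1],[0,0,0,0,0,0.04,-1],[0,0,0,0,0,0.04,-1],[0,0,0,0,0,0.04,-1],[0,0,0,0,0,0.04,-1]]}}

```text
clock: 7.53
tool_pos: [526.9, 184.1, 59.2]
eef_rot: [[-0.0, 1.0, 0.001], [1.0, 0.0, 0.0], [0.0, 0.001, -1.0]]
force: [-2.4, -0.7, 5.8]
gripper_width: 53.8
```

Floor contact, since the reading rose to +5.8 N. Releasing.

Request:
{"fn": "carry_out", "kwargs": {"motion": [[0,0,0,0,0,0,0.3],[0,0,0,0,0,0,0.4],[0,0,0,0,0,0,0.6],[0,0,0,0,0,0,0.8],[0,0,0,0,0,0,1],[0,0,0,0,0,0,1],[0,0,0,0,0,0,1],[0,0,0,0,0,0,1]]}}

```text
clock: 8.2
tool_pos: [526.7, 184.0, 58.5]
eef_rot: [[0.0, 1.0, 0.0], [1.0, -0.0, 0.0], [0.0, 0.0, -1.0]]
force: [-0.3, 0.0, -0.1]
gripper_width: 85.3
```

Request:
{"fn": "carry_out", "kwargs": {"motion": [[0,0,0,0,0,-0.4,1],[0,0,0,0,0,-1,1],[0,0,0,0,0,-2,1],[0,0,0,0,0,-3,1],[0,0,0,0,0,-3.5,1],[0,0,0,0,0,-3.5,1]]}}

```text
clock: 8.7
tool_pos: [529.3, 184.6, 204.2]
eef_rot: [[-0.0, 1.0, 0.01], [1.0, 0.0, 0.002], [0.002, 0.01, -1.0]]
force: [1.0, 0.2, -0.1]
gripper_width: 85.5
```

```bash
python3 - <<'E'
from h import *
im=viewer.capture('wrist')[:,:,::-1].copy();cv2.imwrite('pics/w5.png',im)
go(478,-178,200)
E
```

```text
turn [ 0.05 -0.01  0.  ] shift [-9.06 -1.25  0.01] at [528.  184.3 201.2] t 8.75 w 85.43265655841829 F [ 0.07  0.83 -0.75]
```

View pics/w5.png

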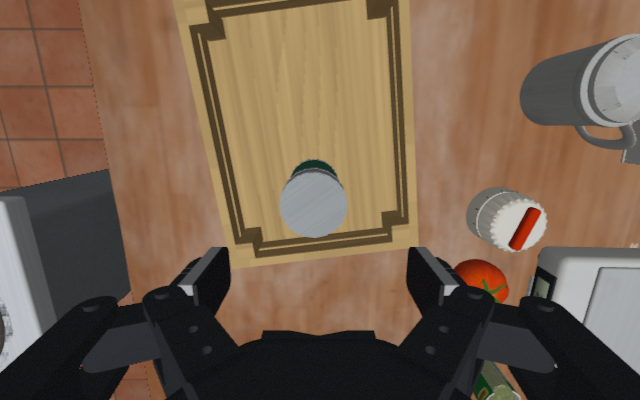

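Tin A stands upright in the crate, lid at (313,203). On to tin C.

Request:
{"fn": "carry_out", "kwargs": {"motion": [[0,0,0,-1,-0.14,0,1],[0,0,0,-2,-0.28,0,1],[0,0,0,-3,-0.41,0,1],[0,0,0,-4,-0.55,0,1],[0,0,0,-5,-0.7,0,1],[0,0,0,-6,-0.83,0,1],[0,0,0,-7,-0.97,0,1],[0,0,0,-8,-1.1,0,1]]}}

```text
clock: 9.42
tool_pos: [481.2, -137.5, 196.9]
eef_rot: [[-0.0, 1.0, -0.003], [1.0, 0.0, 0.001], [0.001, -0.003, -1.0]]
force: [0.6, -0.3, -0.0]
gripper_width: 85.2
```

Request:
{"fn": "carry_out", "kwargs": {"motion": [[0,0,0,-0.7,-0.1,0.2,1],[0,0,0,-1,-0.14,0.7,1],[0,0,0,-1,-0.14,1.2,1],[0,0,0,-1,-0.14,1.2,1],[0,0,0,-1,-0.14,1.2,1],[0,0,0,-1,-0.14,1.2,1]]}}

```text
clock: 9.92
tool_pos: [477.2, -175.6, 150.6]
eef_rot: [[-0.001, 1.0, -0.0], [1.0, 0.001, 0.0], [0.0, -0.0, -1.0]]
force: [-0.2, 0.6, -0.3]
gripper_width: 85.8
```

```bash
python3 - <<'E'
from h import *
i=viewer.camera_info('wrist');im=viewer.capture('wrist')[:,:,::-1].copy();cv2.imwrite('pics/w6.png',im)
hsv=cv2.cvtColor(im,cv2.COLOR_BGR2HSV);p=proj(i,[478,-178,100]).astype(int);print(p)
m=((hsv[:,:,1]<50)&(hsv[:,:,2]>90)).astype(np.uint8);m2=np.zeros_like(m);sl=(slice(p[1]-50,p[1]+50),slice(p[0]-55,p[0]+55));m2[sl]=m[sl]
cs,_=cv2.findContours(m2,0,2);c=max(cs,key=cv2.contourArea);e=cv2.fitEllipse(c);r=ray(i,e[0],100);print(e,r)
go(r[0],r[1],49)
E
```

```text
[318 223]
((318.8250732421875, 226.62789916992188), (80.30530548095703, 81.69237518310547), 2.8662242889404297) [ 478.26409919 -180.06401832  100.        ]
turn [0.01 0.   0.01] shift [-0.11  0.01  2.55] at [ 477.6 -175.6  151.1] t 9.9667 w 85.38029507900501 F [ 0.3  -0.11 -0.43]
```

View pics/w6.png

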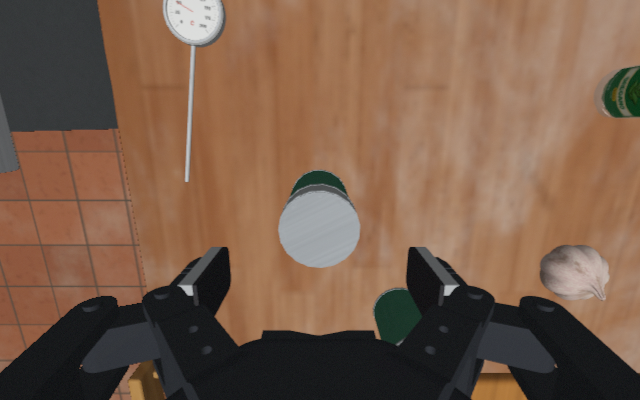

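Tin C's lid is at (319,227), centred in x. The tool needs to move 4 mm towards -y. Tin B's lid is well clear.

Request:
{"fn": "carry_out", "kwargs": {"motion": [[0,0,0,-0.1,0,0.7,1],[0,0,0,-0.1,0,1.4,1],[0,0,0,-0.1,0,2.1,1],[0,0,0,-0.1,0,2.55,1],[0,0,0,-0.1,0,2.55,1],[0,0,0,-0.1,0,2.55,-1],[0,0,0,-0.1,0,2.55,-1],[0,0,0,-0.1,0,2.55,-1]], "newtons": 50}}

```text
clock: 10.63
tool_pos: [478.3, -180.4, 50.6]
eef_rot: [[-0.0, 1.0, 0.003], [1.0, 0.0, -0.002], [-0.002, 0.003, -1.0]]
force: [-1.5, 0.5, 3.0]
gripper_width: 55.4
```

Request:
{"fn": "carry_out", "kwargs": {"motion": [[0,0,0,0,0,0,-1],[0,0,0,0,0,0,-1],[0,0,0,0,0,0,-1],[0,0,0,0,0,0,-1]]}}

```text
clock: 10.97
tool_pos: [478.2, -180.4, 50.6]
eef_rot: [[-0.0, 1.0, 0.003], [1.0, 0.0, -0.002], [-0.002, 0.003, -1.0]]
force: [-0.8, 1.1, 7.2]
gripper_width: 55.3
```

Request:
{"fn": "carry_out", "kwargs": {"motion": [[0,0,0,0,0,-0.2,-1],[0,0,0,0,0,-0.6,-1],[0,0,0,0,0,-1.2,-1],[0,0,0,0,0,-1.8,-1],[0,0,0,0,0,-2.4,-1],[0,0,0,0,0,-3.0,-1],[0,0,0,0,0,-3.6,-1],[0,0,0,0,0,-4,-1]]}}

```text
clock: 11.63
tool_pos: [477.5, -180.2, 211.9]
eef_rot: [[-0.0, 1.0, 0.003], [1.0, 0.0, -0.002], [-0.002, 0.003, -1.0]]
force: [0.4, -0.7, -3.2]
gripper_width: 54.9
```

Request:
{"fn": "carry_out", "kwargs": {"motion": [[0,0,0,0,0,0,-1],[0,0,0,0,0,0,-1],[0,0,0,0,0,0,-1],[0,0,0,0,0,0,-1],[0,0,0,0,0,0,-1],[0,0,0,0,0,0,-1]]}}

```text
clock: 12.13
tool_pos: [476.7, -179.8, 207.5]
eef_rot: [[0.0, 1.0, -0.002], [1.0, -0.0, 0.001], [0.001, -0.002, -1.0]]
force: [-0.2, -0.1, -2.8]
gripper_width: 55.5
```

```bash
python3 - <<'E'
from h import *
F=[]
for k in range(10):
    F.append(status.sense()['force']); im=viewer.capture('wrist')
print(np.round(F,2)[:,2],np.mean(F,0),status.sense()['effort'])
cv2.imwrite('pics/w7.png',im[:,:,::-1])
go(513,295,210)
E
```

```text
[-2.79 -2.83 -3.32 -2.45 -3.25 -2.45 -3.21 -2.32 -2.6  -3.64] [ 0.01881881 -0.2349216  -2.88648901] [-1.18075783e-03 -4.35939896e+01 -2.47914666e+01 -5.00604539e-03
 -1.29159322e-03 -3.13882765e-06]
turn [ 0. -0. -0.] shift [11.88  0.9  -0.04] at [ 477.1 -180.   208.5] t 12.6333 w 55.47670047118656 F [ 0.22  0.62 -2.71]
```

View pics/w7.png

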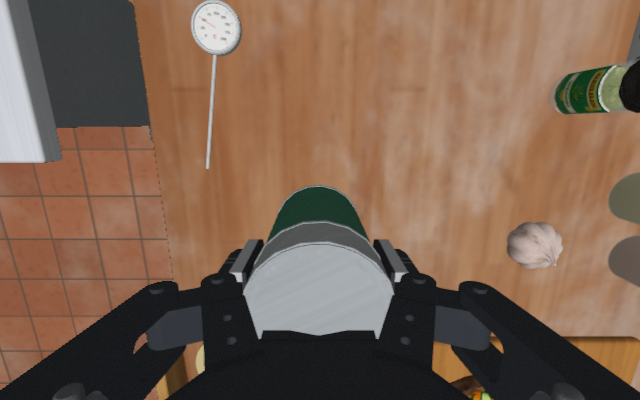

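Tin C reads about 2.9 N (0.29 kg), also within the light range, so B should be the heavy one. Placing C at the far end of the crate.

Request:
{"fn": "carry_out", "kwargs": {"motion": [[0,0,0,0.6,0.04,0,-1],[0,0,0,1.5,0.1,0,-1],[0,0,0,2.4,0.18,0,-1],[0,0,0,3.3,0.25,0,-1],[0,0,0,4.2,0.31,0,-1],[0,0,0,5.1,0.38,0,-1],[0,0,0,6,0.45,0,-1],[0,0,0,6.9,0.52,0,-1]]}}

```text
clock: 13.3
tool_pos: [497.8, 97.8, 208.7]
eef_rot: [[0.0, 1.0, 0.001], [1.0, -0.0, 0.0], [0.0, 0.001, -1.0]]
force: [1.5, 0.6, -2.2]
gripper_width: 55.5
```

Request:
{"fn": "carry_out", "kwargs": {"motion": [[0,0,0,0.9,0.07,0,-1],[0,0,0,1.8,0.14,0,-1],[0,0,0,2.7,0.2,0,-1],[0,0,0,3.5,0.27,0,-1],[0,0,0,4.2,0.32,0,-1],[0,0,0,4.7,0.36,0,-1],[0,0,0,4.95,0.38,0,-1],[0,0,0,4.95,0.38,0,-1]]}}

```text
clock: 13.97
tool_pos: [512.9, 295.7, 208.1]
eef_rot: [[-0.002, 1.0, -0.0], [1.0, 0.002, 0.0], [0.0, -0.0, -1.0]]
force: [-0.6, 0.1, -3.5]
gripper_width: 55.0
```

Request:
{"fn": "carry_out", "kwargs": {"motion": [[0,0,0,0,0,0,-1],[0,0,0,0,0,0,-1],[0,0,0,0,0,0,-1]]}}

```text
clock: 14.22
tool_pos: [513.3, 292.5, 208.6]
eef_rot: [[0.002, 1.0, -0.0], [1.0, -0.002, -0.0], [-0.0, -0.0, -1.0]]
force: [-0.6, -0.2, -3.2]
gripper_width: 55.5
```

```bash
python3 - <<'E'
from h import *
im=viewer.capture('wrist')[:,:,::-1].copy();cv2.imwrite('pics/w8.png',im)
go(513,294,59.5)
E
```

```text
turn [ 0.    0.   -0.02] shift [ 0.03 -0.01  3.73] at [513.4 292.7 208.7] t 14.2667 w 55.04415016295954 F [-0.67 -0.06 -3.05]
```

View pics/w8.png

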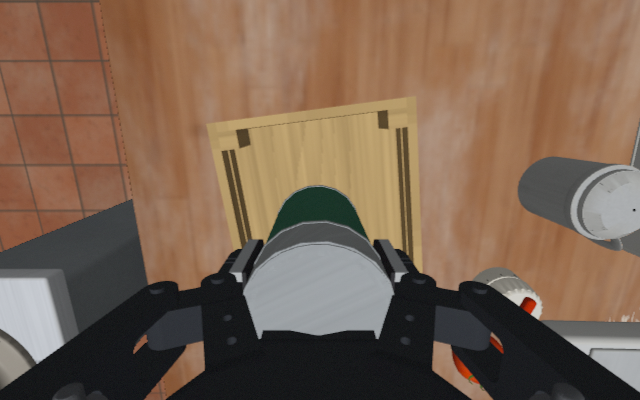

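Tin C is centred over the free half of the crate, with the far rim at rows 100–125. Lowering.

Request:
{"fn": "carry_out", "kwargs": {"motion": [[0,0,0,0,0,0.6,-1],[0,0,0,0,0,1.4,-1],[0,0,0,0,0,2.2,-1],[0,0,0,0,0,2.9,-1],[0,0,0,0,0,3.3,-1],[0,0,0,0,0,3.5,-1],[0,0,0,0,0,3.6,-1],[0,0,0,0,0,3.63,-1]]}}

```text
clock: 14.93
tool_pos: [513.6, 293.7, 63.5]
eef_rot: [[0.001, 1.0, 0.0], [1.0, -0.001, 0.0], [0.0, 0.0, -1.0]]
force: [0.9, 0.2, -2.8]
gripper_width: 55.4
```

Request:
{"fn": "carry_out", "kwargs": {"motion": [[0,0,0,0,0,0.02,-1],[0,0,0,0,0,0.04,-1],[0,0,0,0,0,0.06,-1],[0,0,0,0,0,0.08,-1],[0,0,0,0,0,0.08,-1],[0,0,0,0,0,0.08,-1]]}}

```text
clock: 15.43
tool_pos: [513.2, 294.1, 60.4]
eef_rot: [[-0.0, 1.0, 0.0], [1.0, 0.0, 0.0], [0.0, 0.0, -1.0]]
force: [0.0, -0.4, -3.5]
gripper_width: 55.1
```

Request:
{"fn": "carry_out", "kwargs": {"motion": [[0,0,0,0,0,0.02,-1],[0,0,0,0,0,0.04,-1],[0,0,0,0,0,0.04,-1],[0,0,0,0,0,0.04,-1],[0,0,0,0,0,0.04,-1]]}}

```text
clock: 15.85
tool_pos: [513.2, 294.2, 59.7]
eef_rot: [[-0.0, 1.0, 0.001], [1.0, 0.0, 0.001], [0.001, 0.001, -1.0]]
force: [-2.8, -0.4, 6.6]
gripper_width: 54.9
```

Contact again (+6.6 N). Releasing and backing off.

Request:
{"fn": "carry_out", "kwargs": {"motion": [[0,0,0,0,0,0,0.3],[0,0,0,0,0,0,0.4],[0,0,0,0,0,0,0.6],[0,0,0,0,0,0,0.8],[0,0,0,0,0,0,1],[0,0,0,0,0,0,1],[0,0,0,0,0,0,1],[0,0,0,0,0,0,1]]}}

```text
clock: 16.52
tool_pos: [513.1, 294.0, 58.4]
eef_rot: [[0.0, 1.0, -0.0], [1.0, -0.0, 0.0], [0.0, -0.0, -1.0]]
force: [0.2, 0.6, -0.8]
gripper_width: 84.9
```

Request:
{"fn": "carry_out", "kwargs": {"motion": [[0,0,0,0,0,-0.4,1],[0,0,0,0,0,-1,1],[0,0,0,0,0,-2,1],[0,0,0,0,0,-3,1],[0,0,0,0,0,-3.5,1],[0,0,0,0,0,-3.5,1]]}}

```text
clock: 17.02
tool_pos: [515.5, 295.1, 204.5]
eef_rot: [[-0.0, 1.0, 0.01], [1.0, 0.0, 0.004], [0.004, 0.01, -1.0]]
force: [0.5, 0.3, 0.3]
gripper_width: 85.5
```

```bash
python3 - <<'E'
from h import *
im=viewer.capture('wrist')[:,:,::-1].copy();cv2.imwrite('pics/w9.png',im)
go(566,-311,200)
E
```

```text
turn [ 0.05 -0.02 -0.  ] shift [-1.514e+01  1.290e+00  1.000e-02] at [514.3 294.5 201.4] t 17.0667 w 85.40432334987513 F [-0.35  0.16 -0.79]
```

View pics/w9.png

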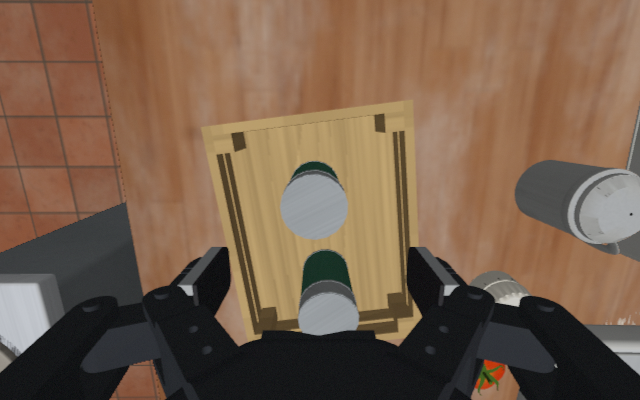

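Both tins stand upright in the crate, lids at (314,206) and (328,310). On to tin B.

Request:
{"fn": "carry_out", "kwargs": {"motion": [[0,0,0,-1,0.08,0,1],[0,0,0,-2,0.17,0,1],[0,0,0,-3,0.25,0,1],[0,0,0,-4,0.34,0,1],[0,0,0,-5,0.42,0,1],[0,0,0,-6,0.5,0,1],[0,0,0,-7,0.6,0,1],[0,0,0,-8,0.68,0,1]]}}

```text
clock: 17.73
tool_pos: [539.3, -27.8, 196.8]
eef_rot: [[-0.0, 1.0, -0.003], [1.0, 0.0, 0.001], [0.001, -0.003, -1.0]]
force: [1.7, -0.6, -0.1]
gripper_width: 85.7
```

Request:
{"fn": "carry_out", "kwargs": {"motion": [[0,0,0,-1,0.08,0,1],[0,0,0,-2,0.17,0,1],[0,0,0,-3,0.25,0,1],[0,0,0,-4,0.34,0,1],[0,0,0,-5,0.42,0,1],[0,0,0,-6,0.5,0,1],[0,0,0,-6.5,0.55,0,1],[0,0,0,-6.5,0.55,0,1]]}}

```text
clock: 18.4
tool_pos: [561.1, -290.5, 195.7]
eef_rot: [[0.005, 1.0, -0.003], [1.0, -0.005, 0.001], [0.001, -0.003, -1.0]]
force: [-1.0, 0.3, -0.5]
gripper_width: 85.2
```

Request:
{"fn": "carry_out", "kwargs": {"motion": [[0,0,0,0,0,0,1],[0,0,0,0,0,0,1],[0,0,0,0,0,0,1]]}}

```text
clock: 18.65
tool_pos: [562.1, -284.5, 197.8]
eef_rot: [[-0.001, 1.0, -0.001], [1.0, 0.001, 0.001], [0.001, -0.001, -1.0]]
force: [0.1, 0.4, 0.2]
gripper_width: 85.3
```

```bash
python3 - <<'E'
from h import *
i=viewer.camera_info('wrist');im=viewer.capture('wrist')[:,:,::-1].copy();cv2.imwrite('pics/w10.png',im)
hsv=cv2.cvtColor(im,cv2.COLOR_BGR2HSV);p=proj(i,[566,-311,100]).astype(int);print(p)
m=((hsv[:,:,1]<50)&(hsv[:,:,2]>90)).astype(np.uint8);m2=np.zeros_like(m);sl=(slice(p[1]-50,p[1]+50),slice(p[0]-55,p[0]+55));m2[sl]=m[sl]
cs,_=cv2.findContours(m2,0,2);c=max(cs,key=cv2.contourArea);e=cv2.fitEllipse(c);r=ray(i,e[0],100);print(e,r)
go(r[0],r[1],49)
E
```

```text
[322 232]
((323.9893798828125, 232.90162658691406), (64.21105194091797, 66.04298400878906), 175.2769317626953) [ 567.68907247 -311.59756772  100.        ]
turn [-0.01 -0.01  0.01] shift [-0.68  0.14  3.73] at [ 562.3 -284.5  198.2] t 18.7 w 85.75089210615819 F [ 0.66  0.16 -0.55]
```

View pics/w10.png

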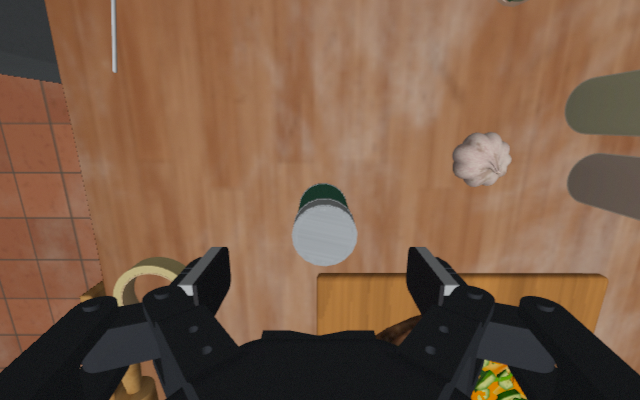

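Tin B's lid is at (324,233), which puts it at (567.7,-311.6). The board edge and ring are clear of the fingers. Descending, with a firmer grip this time.

Request:
{"fn": "carry_out", "kwargs": {"motion": [[0,0,0,-0.4,0.1,0.3,1],[0,0,0,-0.68,0.14,0.8,1],[0,0,0,-0.68,0.14,1.3,1],[0,0,0,-0.68,0.14,2,1],[0,0,0,-0.68,0.14,2.7,1],[0,0,0,-0.68,0.14,3.4,1],[0,0,0,-0.68,0.14,3.73,1],[0,0,0,-0.68,0.14,3.73,1]]}}

```text
clock: 19.37
tool_pos: [566.2, -310.6, 45.5]
eef_rot: [[-0.002, 1.0, -0.006], [1.0, 0.002, 0.004], [0.004, -0.006, -1.0]]
force: [-0.5, -0.2, 0.8]
gripper_width: 86.1
```

Request:
{"fn": "carry_out", "kwargs": {"motion": [[0,0,0,0,0,0,1],[0,0,0,0,0,0,-1],[0,0,0,0,0,0,-1],[0,0,0,0,0,0,-1],[0,0,0,0,0,0,-1],[0,0,0,0,0,0,-1],[0,0,0,0,0,0,-1],[0,0,0,0,0,0,-1]], "newtons": 60}}

```text
clock: 20.03
tool_pos: [568.5, -313.6, 51.5]
eef_rot: [[0.0, 1.0, 0.002], [1.0, -0.0, -0.002], [-0.002, 0.002, -1.0]]
force: [-1.7, 1.2, 5.3]
gripper_width: 55.3
```

Request:
{"fn": "carry_out", "kwargs": {"motion": [[0,0,0,0,0,-0.2,-1],[0,0,0,0,0,-0.6,-1],[0,0,0,0,0,-1.2,-1],[0,0,0,0,0,-1.8,-1],[0,0,0,0,0,-2.4,-1],[0,0,0,0,0,-3.1,-1],[0,0,0,0,0,-3.8,-1],[0,0,0,0,0,-4.5,-1]]}}

```text
clock: 20.7
tool_pos: [567.3, -312.8, 230.7]
eef_rot: [[0.0, 1.0, -0.001], [1.0, -0.0, 0.001], [0.001, -0.001, -1.0]]
force: [1.3, -0.1, -4.6]
gripper_width: 55.5
```

Request:
{"fn": "carry_out", "kwargs": {"motion": [[0,0,0,0,0,-0.5,-1],[0,0,0,0,0,-1,-1],[0,0,0,0,0,-1,-1],[0,0,0,0,0,-1,-1],[0,0,0,0,0,-1,-1],[0,0,0,0,0,-1,-1],[0,0,0,0,0,-1,-1],[0,0,0,0,0,-1,-1]]}}

```text
clock: 21.37
tool_pos: [567.6, -313.0, 267.9]
eef_rot: [[0.0, 1.0, -0.002], [1.0, -0.0, 0.001], [0.001, -0.002, -1.0]]
force: [0.2, 0.5, -4.9]
gripper_width: 55.6
```

```bash
python3 - <<'E'
from h import *
F=[]
for k in range(10):
    F.append(status.sense()['force']); im=viewer.capture('wrist')
print(np.round(F,2)[:,2],np.mean(F,0))
cv2.imwrite('pics/w11.png',im[:,:,::-1]);cv2.imwrite('pics/s11.png',viewer.capture('scene')[:,:,::-1]);cv2.imwrite('pics/t11.png',viewer.capture('top')[:,:,::-1])
go(567.7,-311.6,270)
E
```

```text
[-4.88 -5.34 -5.6  -5.43 -4.83 -5.1  -4.86 -5.46 -5.47 -5.05] [ 0.12733072 -0.26552682 -5.20130674]
turn [ 0.  0. -0.] shift [ 0.04 -0.   -0.02] at [ 567.9 -313.2  269.3] t 21.9667 w 55.35714617621326 F [-0.15  0.08 -5.08]
```

View pics/w11.png

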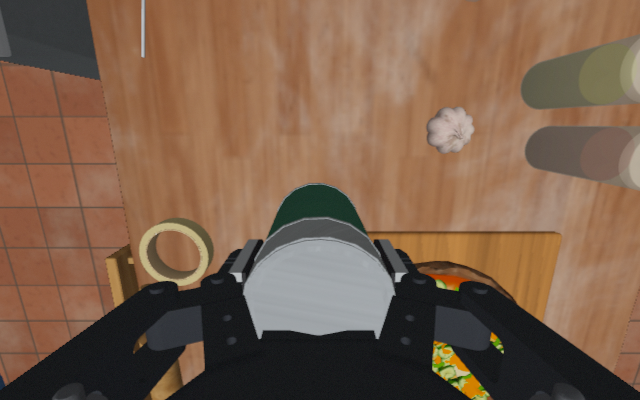

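View pics/s11.png

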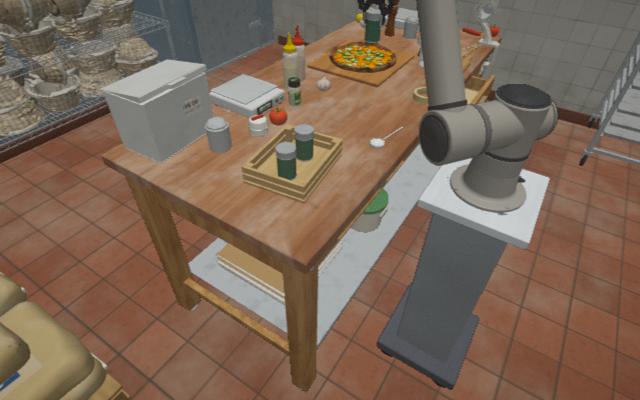

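View pics/t11.png

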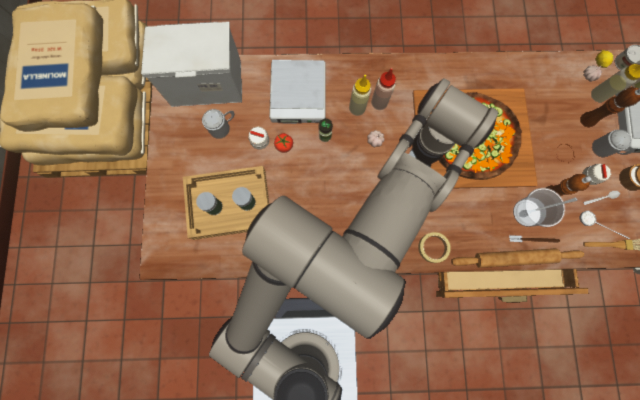

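Tin B reads 5.2 N (0.53 kg), clearly the heaviest. It is held upright with its underside near 218 mm. Both other tins stand in the crate, at (208,202) and (242,197) in the top view. The tomato, timer, jar and garlic are at the same pixels as at the start. Handing in.

```bash
python3 -c "
from rig import job_done
print(job_done())"
```

```text
the job is handed in; nothing more can be done
None
```

I lifted all three tins to weigh them, stood the two lighter ones in the crate and let go. I handed in with the heaviest held up in the gripper, after about 22 s of the 72 s allowed.

| Tin (my label: where it started, mm) | Wrist force when lifted | Estimated mass | Where it is now |
|---|---|---|---|
| A (598, -14) | 1.7 N | 0.17 kg | Standing released in the crate |
| C (478, -180) | 2.9 N | 0.29 kg | Standing released in the crate |
| B (568, -312) | 5.2 N | 0.53 kg | Held in the gripper |

- **Held tin:** it was upright and still with its underside about 218 mm above the bench, going by the tool height. The grip is 60 N.
- **Crate tins:** both showed upright and clear of each other and the crate walls in the final scene and top pictures. I saw each touch the floor as a force jump of roughly 8 to 10 N before I released it.
- **Other objects:** the tomato, spice jar, timer and garlic were at the same places in the top view as at the start. I compared these by eye rather than measuring them again.
- **Disagreements:** the top camera's tin positions were about 3 to 5 mm off those from the wrist camera. The scene camera's were about 20 mm off, probably because its lid outlines were poor. I used the wrist camera for every grasp. No check failed.

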